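Set the battery charger's star wheel and start the charge

TASK

On the yellow battery charger, flick the star thumbwheel clockwise with a fingertip (its near edge goes to the robot's left) until the red tooth clicks into rest at the white pointer, without pinching it, pushing hard or letting it go past. Then press the green start button all the way down and let it spring back. Leave everything else on the bench where it stands.

Things in the scene. Friction and masses are not known exactly. Their poses are not given: they have to be found in the camera images.
- charger: Yellow charger fixed to the bench, 220 (x) by 270 (y) by 70 mm high; origin under its centre; -x is its front, towards the robot (yaw within 20 degrees), y to the robot's left. On its flat top: star wheel at x -20, y +55; green button at x -45, y -85; a docked orange pack at x 26 to 98, y -125 to -25, top 116 mm up; a white arrow in front of the wheel showing its way.
- wheel_axis (a point): Centre of the star wheel's top face, 96 mm above the bench; upright axis. Black hub of 30 mm radius; six straight radial teeth 60 degrees apart, each 8 mm wide, 20 mm high (76 to 96 mm above the bench), ending at 52 mm radius, open in front and beside. At rest one tooth is at the pointer and one straight at the front (-x). The charger's top plate is 6 mm below the teeth.
- red_tooth (a point): Top of the outer end of the one red tooth (the others are grey), 52 mm from the wheel axis, 96 mm above the bench. About 2 to 3 N on a tooth end starts the wheel; past half a click (30 degrees) it springs by itself into the next click.
- pointer (a point): Tip of the fixed white pointer, on the charger's +x side of the wheel, 55 mm from its axis, 96 mm above the bench: where the red tooth must end. It sits on a low black guard round the far half of the wheel (59 to 67 mm from the axis, 91 mm high, up to 80 degrees either side of +x).
- wheel (a joint): Turn of the star wheel in rad, growing clockwise seen from above; 0 = red tooth at the pointer; one click is 1.047 rad. It starts two, three or four clicks short (-2.09, -3.14 or -4.19; it may take half a second to settle into a click). A stop at -4.8 keeps it from going round the other way.
- start_top (a point): Centre of the top of the green start button, 30 mm across, 92 mm above the bench when up, in a black collar 46 mm across whose top is 82 mm up. Pressed straight down.
- start (a joint): Travel of the start button in m: 0 up, 0.006 fully down (1.5 N to start, about 5 N at the bottom); springs back.
- pack_a: Loose orange and black battery pack, 75 by 90 by 60 mm high, 100 mm or so beside the charger; origin under its centre. Bystander.
- pack_b: Another such pack, on the charger's other side. Bystander.
- screwdriver: Loose screwdriver, 180 mm, lying in front of the charger. Bystander.
- wrench: Loose wrench, 170 mm, lying in front of the charger. Bystander.
- mug: Blue mug, 76 mm across, 90 mm high, behind the charger. Bystander.
- jar: Jar with red lid, 56 mm across, 70 mm high, behind the charger. Bystander.

How it is judged:
By the outcome, as a careful person would: the job done as asked, in the order asked, and still so for the second after the job is handed in, with the robot touching nothing.
It also fails if it takes over 64 s, if anything falls off the work surface, if the arm or the gripper's body presses on something with over 40 N, if the wrist force passes 120 N, or if a joint passes its speed limit or range.

ROBOT

A 6-joint arm with a two-finger parallel gripper is mounted at the origin on the work surface. World frame = base frame: x ahead of the robot, y to its left, z up, the work surface at z = 0. Lengths are in mm, angles in rad, forces in N, time in s.
With the tool pointing down it reaches from about 350 to 875 mm from the base axis. Payload 15.5 kg.
Tool frame: the origin (TCP) lies at the very end of the fingers, on their centre line; the grasp point (between the pads) lies 19 mm behind it; z points along the fingers, y is the direction in which the jaws open and shut (so a half turn about z gives the same grasp; the last joint's range is limited). The gripper opens to 85 mm and grips with 20 to 120 N. Pads are 22 mm wide; open, the fingers measure 114 mm over their backs; the gripper's body (76 mm by 85 mm) begins 54 mm behind the grasp point. The pads swing forward as they close: fully open they stand 13 mm farther back than shut.
Start: joints at [-1.222, 0.494, 1.345, -0, 1.302, -0.096], TCP at [268.925, -564.186, 231.277] pointing down, gripper open.
Joint ranges: [-2.91, 2.91], [-0.82, 2.16], [0.22, 2.67], [-1.22, 4.37], [0.12, 2.79], [-3.08, 3.08]. Speed limits (rad/s): [1.89, 1.89, 2.57, 3.01, 3.01, 3.01].

INTERFACE

Orientations are given as a unit quaternion [x, y, z, w].
In Python, from bench import r gives the robot as it stands. The module is installed in compiled form; this text tells all that it offers.
- The arm moves only by the shell command python3 -m creep 'ROWS' [OPENING] [FORCE]. ROWS is JSON, one flat list of numbers, 4 for each row, row after row: the shift along the world's x, y, z in mm, then the turn about the world's z in degrees. In form: [dx, dy, dz, turn, dx, dy, dz, turn, ...]. A call has 1 to 12 rows; each row shifts and turns the commanded pose from where the row before left it; what a row does not reach is not made up. A row lasts 1/12 s, in which the tool goes at most 41.7 mm and 7.16 degrees, less where a joint would pass 70% of its speed; a pose out of reach is approached as far as the arm can. A call is refused whole if a number of a shift passes 41.7 or a number of a turn 7.16, either way. A call with a gripper value outside its range is refused whole. OPENING is the gripper command: -1 is shut, 1 is fully open, values between are in proportion, set as the call begins (- or left out, the last holds). The fingers move at their own pace and stop on an object; FORCE is the grip in N (left out, the last holds). Time passes only in rows, so rows that do not move let the fingers close. It gives the time, the measured TCP pose, the force and the opening at its end, in the units of the state.
- r.observe(): the state, without advancing time (a new reading comes with each control period).
- r.camera(name): name is "scene" or "side" or "wrist"; returns the picture (480x640x3 uint8, red, green, blue); there is no depth.
- r.calibration(name): a dict with "fx", "fy", "cx", "cy" (pixels), "camera_from_world" (4x4, takes a point from world to camera coordinates). Camera axes: x right, y down, z forward; pixel columns grow to the right and rows downward; lengths in mm; the calibration is good to about 2 mm. A picture is of the moment at which its call begins: read the wrist's pose just before it. calibration takes no time and is no camera call; for the wrist camera it gives the pose at the moment of the call.
- r.close_job(): hands the job in, once; it reports no verdict.
Trained networks look in the newest picture that a camera, given by its name, has taken for a name from the list of things; names that differ only in an ending like _2 or _b are one class to them, and where a whole thing is asked for, a point or a joint stands for the part that bears it (a point fixed in the world has none). Each returns a list of dicts, best first, with "score" (0 to 1); they miss things now and then, are a little off and sometimes report something else, mostly with a low value. They report only what shows in the picture. A call takes as long as a camera call.
- r.cut_out(camera, thing): "mask" (480x640 bool, what is visible of it) and "position" ([row, column] in pixels, amid what is visible of it).
- r.mark_of(camera, thing): "position" ([row, column] in pixels: a listed point, or the origin of a listed thing).
The state is a dict: "t": time; "joint_pos": joint angles; "qvel": joint speeds; "tau": joint torques, N m; "eef_pos": TCP position; "eef_rot": TCP orientation; "force": force on the tool from outside, world axes, zero at the start; "wrist_torque": the same for the moment, N m; "width": finger opening in mm.
Only numpy, scipy, OpenCV 4.12 (cv2) and the standard library are available. Lean on these libraries where they do the work, as an engineer would, in place of code of your own. Each camera call takes 0.05 s, during which the arm holds its last target.

## Working session

There is one attempt and no reset: what is moved stays moved. The work goes in short steps, Python scripts to look and compute and a shell command to move; the robot and the scene stay as the last step left them, time stands still between calls to the robot, and variables do not carry over. Pictures are saved under pics/ and viewed, and the job is handed in when it is done.

```bash
mkdir -p pics
cat > h.py <<'E'
import numpy as np, cv2
from bench import r
def save(cam,name):
    im=r.camera(cam); cv2.imwrite(f'pics/{name}.png',im[:,:,::-1]); return im
def ray(cam,rc,z):
    c=r.calibration(cam); M=np.array(c['camera_from_world']); R=M[:3,:3]; t=M[:3,3]
    d=R.T@np.array([(rc[1]-c['cx'])/c['fx'],(rc[0]-c['cy'])/c['fy'],1]); o=-R.T@t
    return o+d*(z-o[2])/d[2]
def proj(cam,p):
    c=r.calibration(cam); M=np.array(c['camera_from_world']); q=M[:3,:3]@np.array(p)+M[:3,3]
    return c['fy']*q[1]/q[2]+c['cy'],c['fx']*q[0]/q[2]+c['cx']
E
python3 - <<'E'
from h import *
s=r.observe();print(s)
for c in('scene','side'):
    save(c,c+'0')
    for n,z in(('wheel_axis',96),('red_tooth',96),('pointer',96),('start_top',92),('charger',0)):
        for d in r.mark_of(c,n)[:2]: print(c,n,round(d['score'],2),np.round(d['position']),np.round(ray(c,d['position'],z),1))
print(r.observe()['t'])
E
```

```text
{'t': 0.0, 'joint_pos': array([-1.22148935e+00,  4.94204283e-01,  1.34614625e+00, -8.43103756e-06,
        1.30254317e+00, -9.55062925e-02]), 'qvel': array([ 0.00028455, -0.00190242, -0.00139457,  0.00029311, -0.00135186,
        0.00144211]), 'tau': array([ 2.27395562e-04, -8.82157159e+01, -3.83863091e+01, -2.56716303e-04,
        9.95803362e-03,  7.70261295e-05]), 'eef_pos': array([ 268.79588203, -563.82150627,  230.68203366]), 'eef_rot': array([ 9.75368972e-01,  2.20578661e-01, -8.63613732e-05, -6.44776387e-04]), 'force': array([-0.66921493,  0.58539994,  0.84281118]), 'wrist_torque': array([ 0.03594648, -0.01361778, -0.0044207 ]), 'width': 85.29455830322544}
scene wheel_axis 0.91 [211. 294.] [579.3 -36.8  96. ]
scene red_tooth 0.82 [194. 294.] [544.  -81.3  96. ]
scene pointer 0.95 [223. 272.] [636.3 -31.7  96. ]
scene start_top 0.6 [174. 262.] [ 552.7 -187.2   92. ]
scene charger 0.75 [235. 272.] [600.1 -89.9   0. ]
side wheel_axis 0.72 [256. 349.] [581.  -37.5  96. ]
side red_tooth 0.74 [273. 354.] [556.8 -77.2  96. ]
side red_tooth 0.21 [306. 504.] [ 661.5 -259.4   96. ]
side pointer 0.59 [244. 375.] [636.6 -35.3  96. ]
side start_top 0.83 [308. 398.] [ 554.8 -171.    92. ]
side start_top 0.25 [254. 349.] [587.2 -28.7  92. ]
side charger 0.65 [317. 382.] [602.2 -95.    0. ]
side charger 0.59 [350. 277.] [430.1 -52.7   0. ]
0.6
```

View pics/scene0.png

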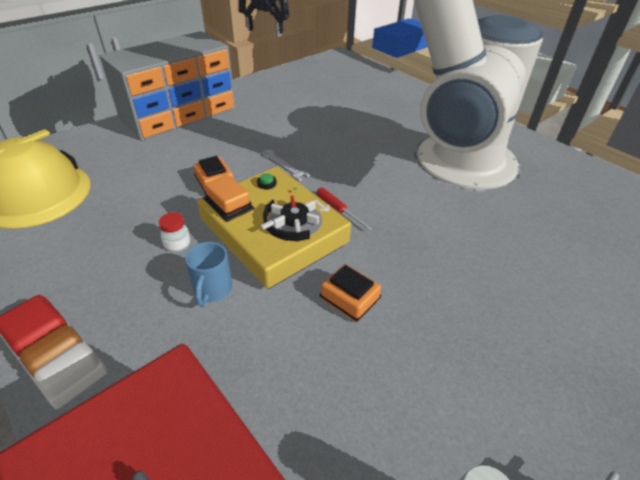

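View pics/side0.png

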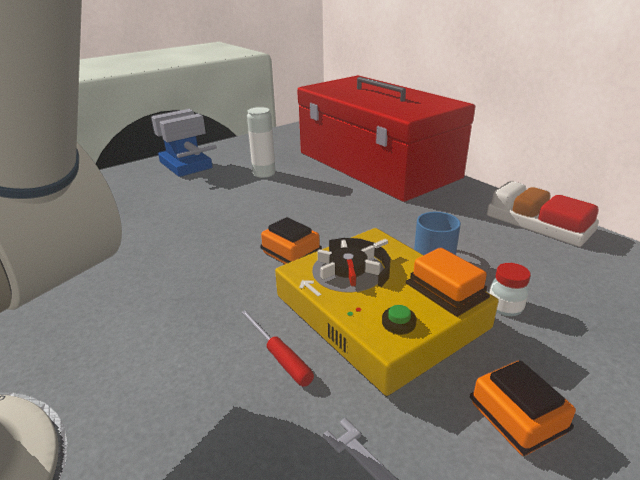

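The red tooth sits at front-right, about four clicks short, and the charger's yaw is near 0. I'll move in with the gripper shut and then refine with the wrist camera.

```bash
python3 -m creep '[17,36,0,5.4,17,36,0,5.4,17,36,0,5.4,17,36,0,5.4,17,36,0,5.4,17,36,0,5.4,17,36,0,5.4,17,36,0,5.4,17,36,0,5.4,17,36,0,5.4,17,36,0,5.4,0,0,0,5.4]' -1 20
python3 - <<'E'
from h import *
s=r.observe();print(s['t'],s['eef_pos'],s['eef_rot'],s['width'])
c='wrist'
save(c,'w1')
for n,z in(('wheel_axis',96),('red_tooth',96),('pointer',96),('start_top',92)):
        for d in r.mark_of(c,n)[:2]: print(c,n,round(d['score'],2),np.round(d['position']),np.round(ray(c,d['position'],z),1))
E
```

```text
t: 1.6
eef_pos: [457.9, -162.7, 231.5]
eef_rot: [0.702, 0.712, 0.001, -0.0]
force: [-1.1, -0.2, 0.3]
width: 0.4
1.6 [ 457.86789145 -162.70979944  231.48799166] [ 7.02153612e-01  7.12025018e-01  8.11439619e-04 -1.40220794e-04] 0.3525166887828303
wrist wheel_axis 0.97 [ 24. 516.] [576.8 -37.3  96. ]
wrist red_tooth 0.89 [102. 466.] [551.  -85.8  96. ]
wrist pointer 0.78 [ 32. 603.] [633.  -44.5  96. ]
wrist pointer 0.26 [345. 449.] [ 559.8 -278.2   96. ]
wrist start_top 0.85 [235. 446.] [ 548.6 -183.6   92. ]
```

View pics/w1.png

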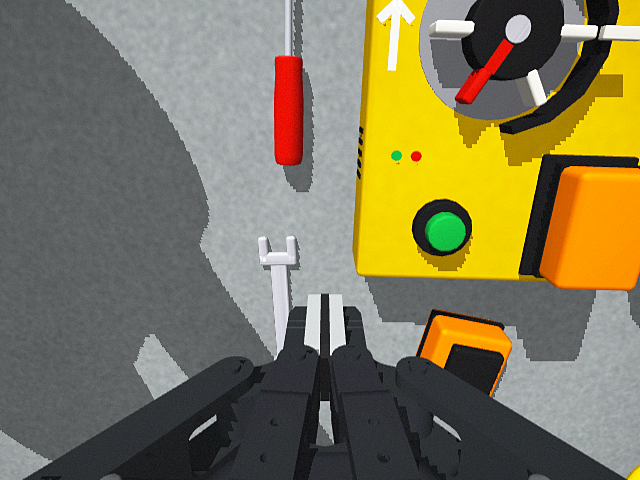

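Run:
```python
from h import *
c='wrist';p=r.observe()['eef_pos']
for o in([0,0,0],[10,0,0],[0,10,0],[0,0,20],[10,0,20],[0,11,10],[0,11,0],[0,0,40]): print(o,np.round(proj(c,p+np.array(o))))
print(r.observe()['t'])
for a in((29,433),(33,595),(102,466),(24,516)): print(ray(c,a,96))
for a in((272,355),(279,520),(0,375)): print(ray(c,a,70))
im=cv2.imread('pics/w1.png')[270:400,250:400]; cv2.imwrite('pics/w1z.png',cv2.resize(im,None,fx=4,fy=4))
```

```text
[0, 0, 0] [314. 324.]
[10, 0, 0] [314. 348.]
[0, 10, 0] [292. 324.]
[0, 0, 20] [342. 323.]
[10, 0, 20] [342. 351.]
[0, 11, 10] [302. 324.]
[0, 11, 0] [290. 324.]
[0, 0, 40] [379. 323.]
1.85
[524.77996317 -43.42456447  96.        ]
[628.10375023 -45.68714074  96.        ]
[550.89116624 -87.39594428  96.        ]
[577.00811231 -40.57494609  96.        ]
[ 481.78495754 -224.38103556   70.        ]
[ 622.59100032 -230.84907439   70.        ]
[490.20090698 -21.92915118  70.        ]
```

View pics/w1z.png

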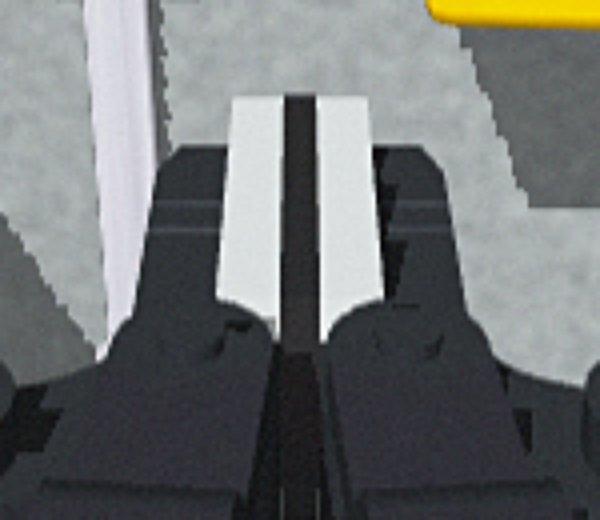

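```bash
python3 -m creep '[14,28,0,0,14,28,0,0,14,28,0,0,0,0,0,0,0,0,0,0]'
cat > look.py <<'E'
from h import *
import sys
s=r.observe();print(s['t'],s['eef_pos'],s['force'])
c='wrist'
save(c,sys.argv[1])
for n,z in(('wheel_axis',96),('red_tooth',96),('pointer',96),('start_top',92)):
        for d in r.mark_of(c,n)[:1]: print(c,n,round(d['score'],2),np.round(d['position']),np.round(ray(c,d['position'],z),1))
E
python3 look.py w2
```

```text
t: 2.27
eef_pos: [498.1, -84.3, 231.2]
eef_rot: [0.706, 0.708, -0.0, 0.0]
force: [0.9, -0.1, -0.5]
width: -0.0
2.2667 [498.12149337 -84.31605925 231.18699775] [ 0.94660319 -0.14999053 -0.45355289]
wrist wheel_axis 0.6 [149. 438.] [576.8 -34.6  96. ]
wrist red_tooth 0.94 [213. 398.] [551.5 -81.3  96. ]
wrist pointer 0.92 [151. 520.] [634.  -36.1  96. ]
wrist start_top 0.79 [325. 392.] [ 553.5 -178.    92. ]
```

View pics/w2.png

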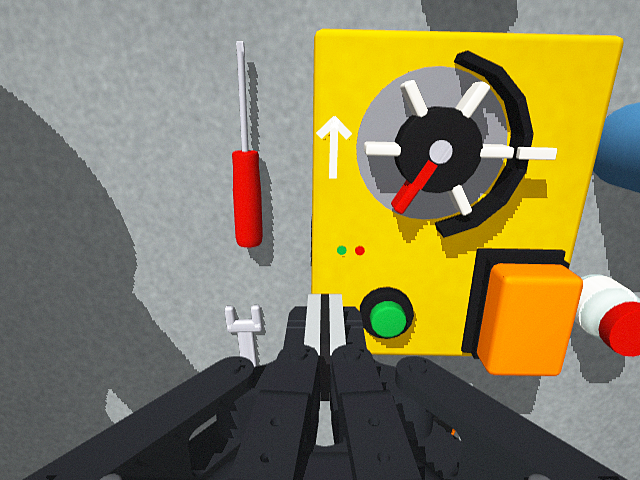

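```bash
python3 -m creep '[0,7,-30,0,0,7,-36,0,0,7,-36,0,0,7,-26,0,0,0,-16,0,0,0,-7,0,0,0,0,0,0,0,0,0]'; python3 look.py w3
```

```text
t: 3.18
eef_pos: [498.2, -56.8, 80.8]
eef_rot: [0.706, 0.709, 0.0, 0.0]
force: [-0.2, 0.0, 1.0]
width: 0.3
3.1833 [498.20707572 -56.79918405  80.81942875] [-0.18876973  0.04027177  0.96308662]
wrist wheel_axis 0.67 [286. 547.] [579.6 -36.3  96. ]
wrist red_tooth 0.65 [384. 460.] [553.2 -80.   96. ]
```

View pics/w3.png

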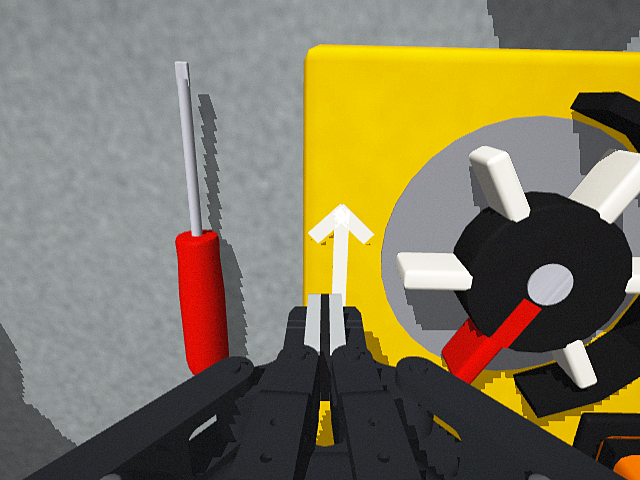

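The gap and the front tooth are where I expected them. I'll slide in and push the first click.

```bash
python3 -m creep '[11,0,0,0,11,0,0,0,10,0,0,0,0,0,0,0]'; python3 -m creep '[0,4,0,0,0,4,0,0,0,4,0,0,0,4,0,0,0,4,0,0,0,4,0,0]';python3 -m creep '[0,4,0,0,0,4,0,0,0,3,0,0,0,3,0,0,0,0,0,0,0,0,0,0]'; python3 look.py w4
```

```text
t: 3.77
eef_pos: [532.2, -56.4, 80.8]
eef_rot: [0.705, 0.709, 0.001, 0.001]
force: [0.1, -0.1, 0.8]
width: -0.3
t: 4.27
eef_pos: [529.7, -31.6, 80.3]
eef_rot: [0.705, 0.709, -0.0, -0.0]
force: [-0.0, -1.6, 0.1]
width: -0.3
t: 4.77
eef_pos: [529.9, -18.0, 80.2]
eef_rot: [0.705, 0.709, -0.0, -0.0]
force: [-0.2, -0.7, 0.6]
width: -0.3
4.7667 [529.86828464 -18.01455717  80.24990201] [-0.19264682 -0.73384034  0.63714442]
wrist wheel_axis 0.87 [373. 449.] [578.9 -35.1  96. ]
```

View pics/w4.png

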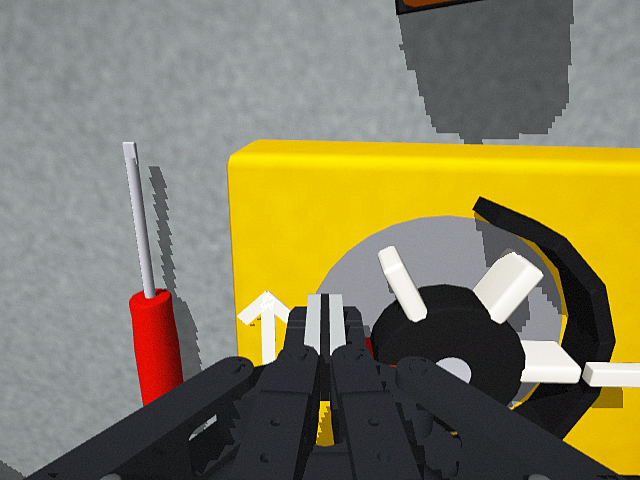

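```bash
python3 -m creep '[-10,0,0,0,-11,0,0,0,-11,0,0,0,0,-19,0,0,0,-19,0,0,0,0,0,0]'; python3 look.py w5
```

```text
t: 5.52
eef_pos: [497.4, -58.3, 80.4]
eef_rot: [0.706, 0.708, -0.0, 0.0]
force: [-0.1, -0.6, -0.1]
width: -0.2
5.5167 [497.39846816 -58.34073777  80.39113442] [-0.07742087 -0.5532082  -0.14683649]
wrist wheel_axis 0.56 [278. 552.] [578.6 -32.7  96. ]
wrist red_tooth 0.96 [278. 406.] [526.6 -32.   96. ]
```

View pics/w5.png

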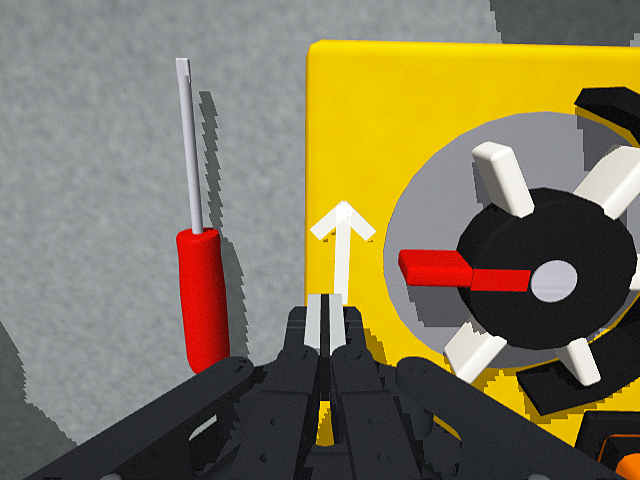

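Click one is done: the red tooth is at the front, pixel (400,265). Three remain.

```bash
python3 -m creep '[11,0,0,0,11,0,0,0,10,0,0,0,0,0,0,0]'; python3 -m creep '[0,4,0,0,0,4,0,0,0,4,0,0,0,4,0,0,0,4,0,0,0,4,0,0]';python3 -m creep '[0,4,0,0,0,4,0,0,0,3,0,0,0,3,0,0,0,0,0,0,0,0,0,0]'; python3 -m creep '[-10,0,0,0,-11,0,0,0,-11,0,0,0,0,-19,0,0,0,-19,0,0,0,0,0,0]'; python3 look.py w6
```

```text
t: 6.1
eef_pos: [531.8, -55.9, 80.4]
eef_rot: [0.705, 0.709, 0.0, 0.001]
force: [1.2, -0.2, 0.9]
width: 0.3
t: 6.6
eef_pos: [529.7, -31.7, 80.3]
eef_rot: [0.705, 0.709, -0.0, -0.0]
force: [-0.7, -0.9, -0.6]
width: -0.4
t: 7.1
eef_pos: [529.9, -18.0, 80.3]
eef_rot: [0.705, 0.709, -0.0, -0.0]
force: [-0.1, 0.7, 0.6]
width: 0.4
t: 7.6
eef_pos: [497.4, -58.5, 80.4]
eef_rot: [0.706, 0.708, -0.0, 0.0]
force: [-0.6, 0.2, 0.3]
width: -0.2
7.6 [497.41927323 -58.4661087   80.39392008] [-0.64679925  0.18316136  0.29405635]
wrist wheel_axis 0.79 [278. 550.] [578.1 -32.7  96. ]
wrist red_tooth 0.9 [149. 500.] [553.3  13.3  96. ]
```

View pics/w6.png

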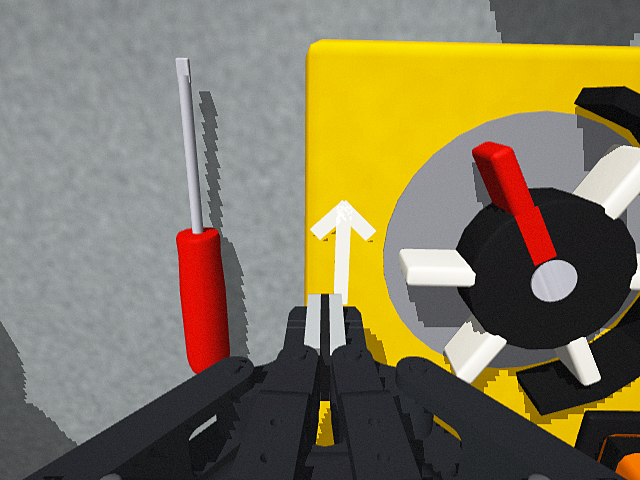

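Click two is done: the red tooth tip is at (490,150), 120 degrees from the pointer. Next is click three.

```bash
python3 -m creep '[11,0,0,0,11,0,0,0,10,0,0,0,0,0,0,0]'; python3 -m creep '[0,4,0,0,0,4,0,0,0,4,0,0,0,4,0,0,0,4,0,0,0,4,0,0]';python3 -m creep '[0,4,0,0,0,4,0,0,0,3,0,0,0,3,0,0,0,0,0,0,0,0,0,0]'; python3 -m creep '[-10,0,0,0,-11,0,0,0,-11,0,0,0,0,-19,0,0,0,-19,0,0,0,0,0,0]'; python3 look.py w7
```

```text
t: 8.18
eef_pos: [531.8, -55.9, 80.4]
eef_rot: [0.705, 0.709, 0.0, 0.001]
force: [-0.1, -0.1, 0.3]
width: 0.1
t: 8.68
eef_pos: [529.7, -31.7, 80.3]
eef_rot: [0.705, 0.709, -0.0, -0.0]
force: [-0.5, -1.0, 0.3]
width: 0.0
t: 9.18
eef_pos: [529.9, -18.0, 80.3]
eef_rot: [0.705, 0.709, 0.0, -0.0]
force: [0.6, 0.8, 0.4]
width: 0.2
t: 9.68
eef_pos: [497.4, -58.5, 80.4]
eef_rot: [0.706, 0.708, -0.0, 0.0]
force: [1.0, -0.4, -1.1]
width: 0.1
9.6833 [497.40148976 -58.45852832  80.37943475] [ 1.02337024 -0.37119485 -1.1334134 ]
wrist wheel_axis 0.76 [275. 551.] [578.  -31.5  96. ]
```

View pics/w7.png

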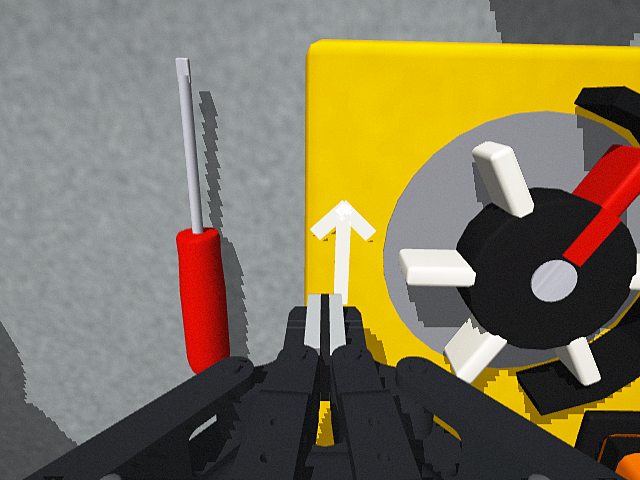

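Click three is done: the red tooth is 60 degrees short, near (620,155). I'll make the last click, then back out and rise so I can see both the wheel and the button.

```bash
python3 -m creep '[11,0,0,0,11,0,0,0,10,0,0,0,0,0,0,0]'; python3 -m creep '[0,4,0,0,0,4,0,0,0,4,0,0,0,4,0,0,0,4,0,0,0,4,0,0]';python3 -m creep '[0,4,0,0,0,4,0,0,0,3,0,0,0,3,0,0,0,0,0,0,0,0,0,0]'; python3 -m creep '[-10,0,0,0,-11,0,0,0,-11,0,0,0,0,0,15,0,0,-10,35,0,0,-20,35,0,0,-30,20,0,0,-30,0,0,0,-30,0,0,0,0,0,0,0,0,0,0,0,0,0,0]'; python3 look.py w8
```

```text
t: 10.27
eef_pos: [531.8, -55.9, 80.4]
eef_rot: [0.705, 0.709, 0.0, 0.001]
force: [-0.5, 0.6, 0.9]
width: -0.1
t: 10.77
eef_pos: [529.7, -31.7, 80.3]
eef_rot: [0.705, 0.709, -0.0, -0.0]
force: [-0.3, -1.0, 0.6]
width: -0.3
t: 11.27
eef_pos: [529.9, -18.0, 80.3]
eef_rot: [0.705, 0.709, -0.0, -0.0]
force: [0.2, -0.2, -0.0]
width: 0.4
t: 12.27
eef_pos: [497.1, -137.9, 185.0]
eef_rot: [0.706, 0.709, -0.0, -0.0]
force: [-0.3, 1.0, -0.4]
width: -0.0
12.2667 [ 497.10833992 -137.88860228  185.00707953] [-0.25888339  1.00669804 -0.4491721 ]
wrist wheel_axis 0.8 [ 64. 476.] [579.2 -35.1  96. ]
wrist red_tooth 0.82 [ 64. 569.] [629.9 -34.6  96. ]
wrist pointer 0.94 [ 62. 575.] [633.4 -33.7  96. ]
wrist start_top 0.79 [292. 404.] [ 551.8 -175.8   92. ]
```

View pics/w8.png

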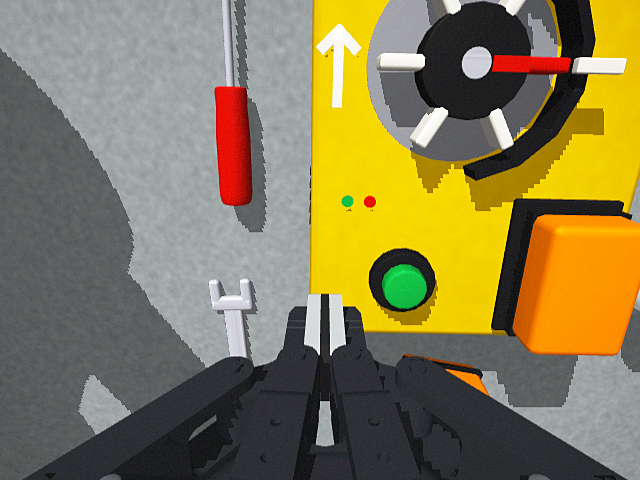

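The red tooth is in line with the pointer, (569,64) against (575,62). Button centre comes out at about (551,-175.5), so I'll hover there next.

```bash
python3 -m creep '[27,-19,-15,0,27,-19,-20,0,0,0,-25,0,0,0,-20,0,0,0,0,0,0,0,0,0,0,0,0,0]'
python3 - <<'E'
from h import *
print(r.observe()['eef_pos']); save('side','s2'); save('scene','c2'); save('wrist','w9')
for c in('side','scene','wrist'):
  for d in r.mark_of(c,'start_top')[:1]: print(c,d['score'],ray(c,d['position'],92))
a=cv2.imread('pics/s2.png')[220:360,270:510];b=cv2.imread('pics/w9.png')[200:440,220:520]
cv2.imwrite('pics/s2z.png',np.vstack([cv2.resize(a,(500,292)),cv2.resize(b,(500,300))]))
E
```

```text
t: 13.1
eef_pos: [552.3, -176.0, 106.4]
eef_rot: [0.705, 0.709, 0.0, 0.0]
force: [-0.1, 0.6, 0.5]
width: 0.3
[ 552.34231669 -175.98494431  106.37987973]
side 0.68 [582.12297349 -32.38763607  92.        ]
scene 0.6 [ 562.08215346 -173.81079741   92.        ]
wrist 0.92 [ 551.18141222 -173.92914916   92.        ]
```

View pics/s2z.png

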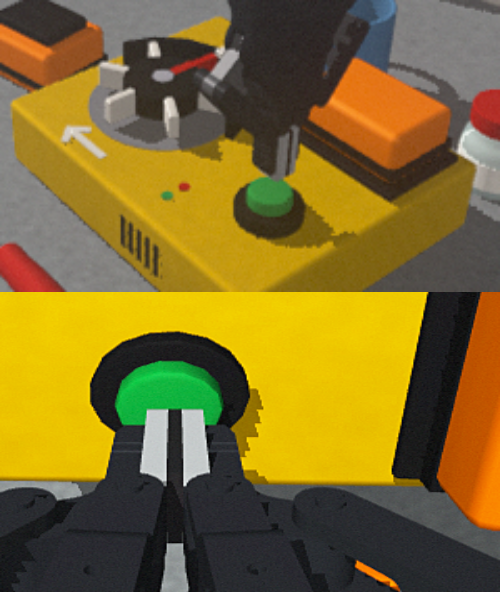

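```bash
python3 -m creep '[-1,1,-6,0,0,0,-5,0,0,0,-3,0,0,0,-2,0,0,0,-2,0,0,0,0,0]';python3 -m creep '[0,0,-2,0,0,0,-1,0,0,0,0,0,0,0,0,0]'
```

```text
t: 13.9
eef_pos: [550.7, -175.0, 86.9]
eef_rot: [0.705, 0.709, -0.0, -0.0]
force: [-2.6, 1.8, 4.1]
width: 0.0
t: 14.23
eef_pos: [550.9, -175.1, 85.6]
eef_rot: [0.705, 0.709, 0.0, 0.0]
force: [-8.1, 4.4, 27.3]
width: -0.3
```

It bottomed out at 85.6 mm with the force up to 27 N. Releasing and retreating.

```bash
python3 -m creep '[0,0,3,0,0,0,5,0,0,0,8,0,0,0,15,0,0,0,25,0,0,0,30,0,-20,-10,30,0,-20,-10,0,0,-14,0,0,0,0,0,0,0,0,0,0,0]'; python3 look.py w10
python3 - <<'E'
from h import *
save('side','s3')
E
```

```text
t: 15.15
eef_pos: [496.8, -195.4, 200.8]
eef_rot: [0.706, 0.709, 0.0, 0.0]
force: [0.4, -0.7, 0.4]
width: 0.0
15.15 [ 496.77989761 -195.35236207  200.83823784] [ 0.41993037 -0.65985619  0.43217012]
wrist start_top 0.47 [  7. 232.] [445.2 -62.4  92. ]
```

View pics/w10.png

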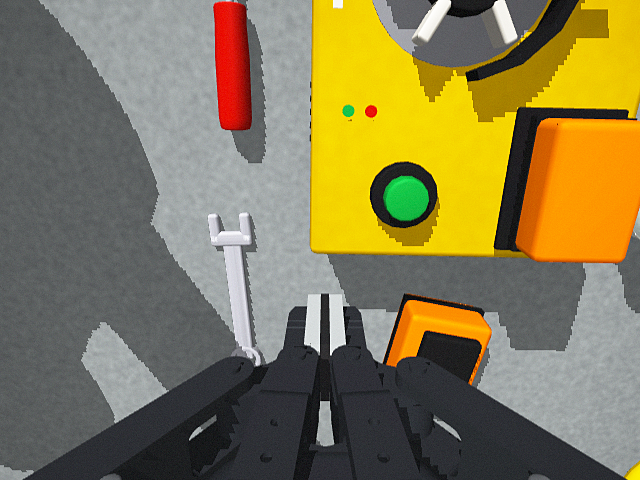

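View pics/s3.png

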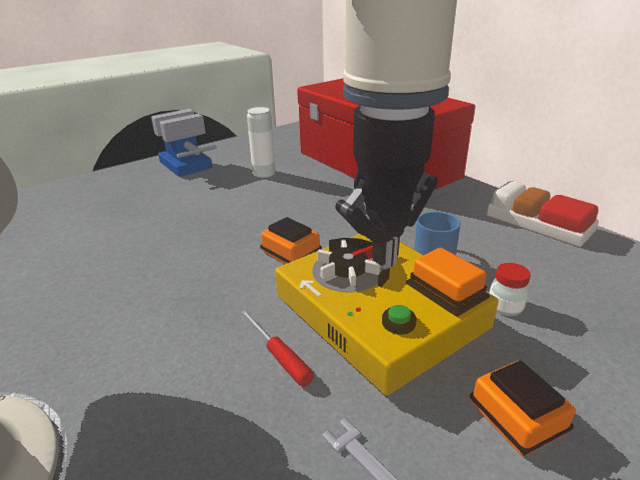

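The button (400,315) is back up, the red tooth still points to the pointer, and the packs, tools, mug and jar look unmoved. The robot is clear of everything, so I'm handing in.

```bash
python3 -c "
from bench import r
print(r.close_job())"
```

```text
the job is handed in; nothing more can be done
None
```

The job is handed in at about 15 s of the 64 s allowed. The red tooth rests at the pointer, and the green button was pressed to the bottom and sprang back.

- **Wheel:** It started four clicks short. I pushed the front tooth to the left with the closed fingertips, one click at a time, and the sampled side force stayed under 2 N. After the fourth click a wrist picture showed the red tooth in line with the white pointer, and the last side view still showed it there.
- **Button:** I pressed until the fingertip was at 85.6 mm, where full travel is 86 mm. The vertical force there rose to about 27 N, well past the 5 N needed at the bottom, so the last millimetre was firmer than necessary. The final pictures show the button up.
- **Other things on the bench:** The bystanders visible in the last pictures looked unmoved, and the tool was well clear with no force on it.
- **Checks that disagreed:** Some network detections of the button were wrong. In the last wrist picture the mark fell off the charger with a low score, and in one side view it landed on the wheel. I relied on the wrist view and the charger's given dimensions instead. The wheel itself was out of the final wrist picture.

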